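Open the filter bay of the bench dust extractor

ROBOT

A 6-joint arm with a two-finger parallel gripper is mounted at the origin on a cart in front of the work surface, level with it; the furniture and walls round the work are solid. World frame = base frame: x ahead of the robot, y to its left, z up, the work surface at z = 0. Lengths are in m, angles in rad, forces in N, time in s.
With the tool pointing down it reaches from about 0.35 to 0.775 m from the base axis. Payload 7.3 kg.
Tool frame: the origin (TCP) lies at the very end of the fingers, on their centre line; the grasp point (between the pads) lies 19 mm behind it (manip.grip_depth is the distance from the TCP to the grasp point, in m); z points along the fingers, y is the line along which they close (so a half turn about z gives the same grasp; the last joint's range is limited). The gripper opens to 92 mm and grips with 3 to 60 N. Pads are 19 mm wide; open, the fingers measure 130 mm over their backs; the gripper's body (75 mm by 190 mm) begins 47 mm behind the grasp point.
Start: joints at [-1.463, 0.342, 1.524, -0, 1.275, -0.146], TCP at [0.132, -0.508, 0.227] pointing down, gripper open.
Joint ranges: [-2.53, 2.53], [-0.77, 2.02], [0.04, 2.7], [-1, 4.14], [0.28, 2.66], [-3.11, 3.11]. Speed limits (rad/s): [2.57, 2.57, 3.14, 3.14, 3.14, 3.14].

INTERFACE

Orientations are given as [roll, pitch, yaw] about the fixed x, y, z axes, in that order (R = Rz(yaw) Ry(pitch) Rx(roll)).
In Python, from workcell import manip gives the robot as it stands. The module is installed in compiled form; this text tells all that it offers.
- The arm moves only by the tool step_arm, never from a script. Its argument "series" is a list of rows, each an object with "dp": the shift along the world's x, y, z in cm, a list of three; "turn": the turn, a rotation vector about the world's x, y, z in rad, a list of three. In form: [{"dp": [dx, dy, dz], "turn": [wx, wy, wz]}, ...]. A call has 1 to 20 rows; each row shifts and turns the commanded pose from where the row before left it; what a row does not reach is not made up. A row lasts 1/8 s, in which the tool goes at most 62.5 mm and 10.7 degrees, less where a joint would pass 70% of its speed; a pose out of reach is approached as far as the arm can. A call is refused whole if a number of a shift passes 6.25 or a number of a turn 0.188, either way. A call with a gripper value outside its range is refused whole. "jaw" is the opening, from 0 (shut) to 1 (fully open), set as the call begins (left out, the last holds). The fingers move at their own pace and stop on an object; the grip force is fixed at half the most. Time passes only in rows, so rows that do not move let the fingers close. It gives the time, the measured TCP pose, the force, the opening and the grip force at its end, in the units of the state.
- manip.get_obs(): the state, without advancing time (a new reading comes with each control period).
- manip.grab_frame(name): name is "side" or "top" or "wrist"; returns (picture, depth): 384x512x3 uint8, red, green, blue; 384x512 float32, m along the optical axis (not along the pixel's ray), 0 where there is no reading.
- manip.camera_info(name): a dict with "mtx" (3x3 intrinsics, pixels), "xyz" and "orientation" of the camera in the world; the wrist camera has in their place "tool_from_camera" (4x4, takes a point from camera to tool coordinates, whose origin is the TCP and whose axes are the flange's). Camera axes: x right, y down, z forward; pixel columns grow to the right and rows downward; lengths in m; the calibration is good to about 2 mm. A picture is of the moment at which its call begins: read the wrist's pose just before it. camera_info takes no time and is no camera call.
- manip.job_done(): hands the job in; it is judged then, once.
The state is a dict: "time": time; "q": joint angles; "joint_vel": joint speeds; "tau": joint torques, N m; "eef_pos": TCP position; "tcp_rot": TCP orientation; "wrist_force": force on the tool from outside, world axes, zero at the start; "moment": the same for the moment, N m; "width": finger opening in m; "finger_force": force on a finger pad.
Only numpy, scipy, OpenCV 4.12 (cv2) and the standard library are available. Lean on these libraries where they do the work, as an engineer would, in place of code of your own. Each camera call takes 0.05 s, during which the arm holds its last target. There are 200 camera calls.

TASK

Open the dust extractor's filter bay so that the pleated filter can be brushed out: press the snap tab at the end of the unit down until the lid springs free, then push the lid along by its ridge, off its seat, until it lies wholly on the flat deck at the other end and the filter is uncovered. Only press and push: the lid stays flat on the unit and is not lifted. Leave the brush, ring and chuck beside the unit where they are.

Things in the scene. Friction and masses are not known exactly. Their poses are not given: they have to be found in the camera images.
- filter_unit: grey sheet-metal box of a bench dust extractor, 290 x 156 x 78 mm, fixed to the bench; a black tab overhangs its -x end, a round dark hose spigot sticks out 34 mm at its +x end. Origin: centre of its underside, on the bench. x runs along its length from tab to spigot: the way the lid slides. z is up. Tab-side half: filter bay (the lid's seat); spigot-side half: flat empty deck.
- filter (a point): middle of the filter bay's opening (97 mm along x, 94 mm across), at the height of the seat, 70 mm above the bench; x = -53 mm in the unit's frame. Under the lid when shut. Low side curbs guide the lid all along the unit; along the seat only (unit x = -112 to -2 mm) thin lips, top 79 mm high, also cover the lid's side edges.
- deck (a point): middle of the flat empty deck, level with the seat (70 mm above the bench); x = +69 mm in the unit's frame. A low stop at x = 139 mm, 77 mm high, closes its far end.
- lid: loose flat aluminium lid, 110 (x) x 120 (y) x 5 mm, about 0.2 kg. Origin: centre of its underside; axes as the unit's. Shut: at x -57, y 0, z 70 mm in the unit's frame, its upturned -x edge (12 mm high) hooked by the tab. Tab pressed: two spring plungers kick it 14 mm to +x, where it stays; it then slides to +x with a few N until it meets the end stop at x = +84 mm.
- push_face (a point): on the lid: middle of the upright -x face of its push ridge, 7 mm above the lid's top, 82 mm above the bench. The ridge runs 90 mm across the lid at mid-length, stands 14 mm above the lid's top and slopes away on its +x side. Between this face and the tab's nose lie 45 mm of flat lid when shut, 59 mm after the kick.
- tab_pad (a point): middle of the top of the black tab's thumb pad, which is 40 mm (x) by 44 mm (y), level, 88 mm above the bench with nothing under it, centre about 20 mm outside the box at its -x end. Axes as the unit's when not pressed. Press it straight down.
- snap_tab (a joint): angle of the rocker tab, rad: 0 at rest (hooked), grows as the pad is pressed down, stop at 0.26 (pad about 9 mm down at this point). The lid comes free at about 0.11 to 0.16 (4 to 6 mm down). It takes about 5 to 7 N to press, more once on the stop, and springs back when let go.
- dust_brush: flat dusting brush, 57 x 187 x 17 mm, lying beside the unit. Bystander. Origin: centre of its underside.
- spacer_ring: grey turned spacer ring, 64 mm across, 24 mm high, lying beside the unit. Bystander. Origin: centre of its underside.
- wood_chuck: turned wooden chuck, 68 mm across, 60 mm high, standing beside the unit. Bystander. Origin: centre of its underside.

How it is judged:
On the way, in this order (a step that is already met when the one before it is completed fails the run):
1. the fingers press the snap tab in while the lid is still on its seat (value of joint snap_tab above 0.09 rad and contact force between the fingers and snap_tab above 0.5 N and x of lid in the frame of filter_unit below -0.03 m), for 0.02 s.
2. the fingers push the released lid along the unit (x of lid in the frame of filter_unit above -0.03 m and contact force between the fingers and lid above 0.2 N), for 0.02 s.
At the end, for the whole second after the job is handed in: The lid lies flat and at rest on the deck (origin 64 to 76 mm above the unit's underside, tilt under 0.06 rad), pushed at least 107 mm from shut (origin beyond x = +50 mm in the unit's frame) so that the filter opening is uncovered, and the tab has sprung back (under 0.06 rad) (x of lid in the frame of filter_unit above 0.05 m and z of lid in the frame of filter_unit between 0.064 and 0.076 m and angle between lid's own z axis and vertical below 0.06 rad and linear speed of lid below 0.02 m/s and value of joint snap_tab below 0.06 rad); the robot touches nothing.
It fails at once if the lid is lifted more than 15 mm off the unit, or tipped (z of lid in the frame of filter_unit above 0.085 m or angle between lid's own z axis and vertical above 0.3 rad).
It fails at once if the lid is knocked off the unit (z of lid in the frame of filter_unit below 0.06 m).
It fails at once if the brush, ring or chuck is moved more than 30 mm or knocked over (distance of any of dust_brush, spacer_ring, wood_chuck from where it was at the start of the episode above 0.03 m or angle between wood_chuck's own z axis and vertical above 0.5 rad).
It also fails if it takes over 40 s, if anything falls off the work surface, if the arm or the gripper's body presses on something with over 40 N, if the wrist force passes 120 N, or if a joint passes its speed limit or range.

## Working session

There is one attempt and no reset: what is moved stays moved. The work goes in short steps, Python scripts to look and compute and a tool call to move; the robot and the scene stay as the last step left them, time stands still between calls to the robot, and variables do not carry over. Pictures are saved under pics/ and viewed, at most 10 in all, crops included, and the job is handed in when it is done.

Besides the shell and the picture viewer there is one more tool, called after "Request:" by a JSON object that holds its "op" and its "data". step_arm: Moves the arm, as the interface text tells. Its arguments: {"type":"object","properties":{"series":{"type":"array"},"jaw":{"type":"number"}},"required":["series"]}

```bash
mkdir -p pics; cat > h.py <<'E'
import numpy as np, cv2
from workcell import manip
from scipy.spatial.transform import Rotation as R
def snap(n,f):
    p,d=manip.grab_frame(n); cv2.imwrite(f'pics/{f}.png',p[:,:,::-1]); np.save(f'{f}.npy',d); return p,d
def world(n,d,uv):
    c=manip.camera_info(n); K=np.array(c['mtx']); o=np.array(c['orientation'])
    M=o if o.shape==(3,3) else R.from_euler('xyz',o).as_matrix()
    out=[]
    for u,v in uv:
        z=d[v,u]; out.append(M@(np.linalg.inv(K)@[u,v,1]*z)+np.array(c['xyz']))
    return np.array(out)
E
python3 - <<'E'
from h import *
print(manip.camera_info('top'));print(manip.get_obs())
snap('top','top1');snap('side','side1')
E
```

```text
{'mtx': array([[425.90596504,   0.        , 259.01154426],
       [  0.        , 425.90596504, 192.55384326],
       [  0.        ,   0.        ,   1.        ]]), 'xyz': array([ 0.47068421, -0.01635848,  0.93509189]), 'orientation': array([-2.98497199e+00,  1.74783099e-03, -1.58580156e+00])}
{'time': 0.0, 'q': array([-1.46301322e+00,  3.42714414e-01,  1.52500540e+00, -3.39793245e-05,
        1.27541000e+00, -1.45992592e-01]), 'joint_vel': array([-0.00071512, -0.00130644, -0.00116696, -0.00156139, -0.00167268,
        0.00116018]), 'tau': array([ 2.95395446e-03, -4.31244206e+01, -2.44215006e+01,  7.19854049e-02,
        5.60346083e-02, -1.53154861e-04]), 'eef_pos': array([ 0.13177768, -0.50777183,  0.22605334]), 'tcp_rot': array([-3.14006712e+00, -1.91470970e-04,  2.53785468e-01]), 'wrist_force': array([-0.29121248,  0.43849472, -1.22764024]), 'moment': array([-0.03375128, -0.03492823, -0.04485248]), 'finger_force': 0.0, 'width': 0.0919469762419424}
```

View pics/top1.png

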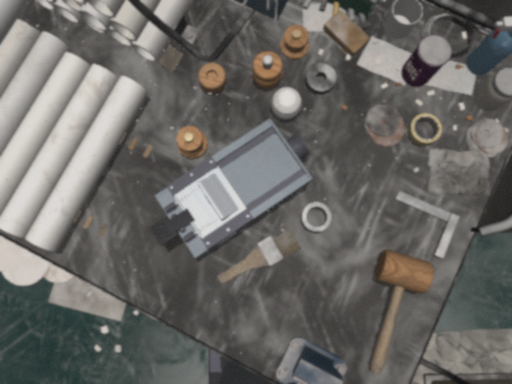

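View pics/side1.png

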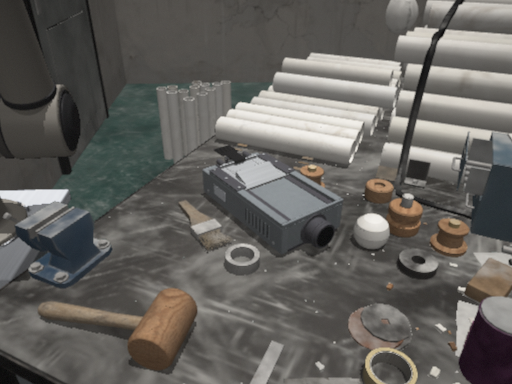

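The top view shows the tab near (173,228), the lid around (212,198) and the spigot end near (298,150). The brush is below it, the ring at (316,216) and the chuck at (191,141). Next I'll measure in an enlarged crop.

```bash
python3 - <<'E'
from h import *
p=cv2.imread('pics/top1.png');c=cv2.resize(p[115:265,145:325],None,fx=4.4,fy=4,interpolation=cv2.INTER_CUBIC)
c=cv2.resize(p[115:265,145:325],None,fx=4,fy=4,interpolation=cv2.INTER_CUBIC)
cv2.imwrite('pics/crop1.png',c)
d=np.load('top1.npy')
uv=[(175,228),(165,228),(212,198),(205,205),(260,170),(270,160),(191,141),(240,280),(300,152),(220,190),(225,215),(316,205)]
for a,b in zip(uv,world('top',d,uv)):print(a,b.round(4))
E
```

```text
(175, 228) [0.5358 0.1515 0.0866]
(165, 228) [0.5361 0.1714 0.0864]
(212, 198) [0.5949 0.0778 0.0878]
(205, 205) [0.583  0.0938 0.0718]
(260, 170) [ 0.6553 -0.0197  0.0666]
(270, 160) [ 0.6767 -0.0409  0.0651]
(191, 141) [0.7236 0.1267 0.0536]
(240, 280) [ 0.4283  0.0269 -0.0012]
(300, 152) [ 0.6946 -0.1049  0.0587]
(220, 190) [0.6126 0.0626 0.0777]
(225, 215) [0.5604 0.0519 0.0854]
(316, 205) [ 0.5855 -0.1393  0.0239]
```

View pics/crop1.png

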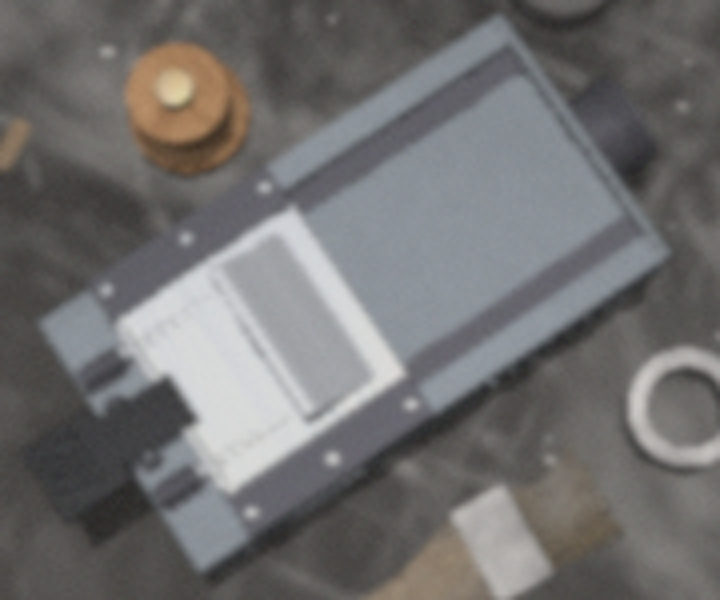

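The enlarged crop shows the box corners at crop pixels (40,322), (207,573), (668,253) and (500,15). The pad centre is near (85,465), and the ridge's upright face runs (213,272)–(310,417).

```bash
cat >> h.py <<'E'
def plane(uv,z):
    c=manip.camera_info('top'); M=R.from_euler('xyz',c['orientation']).as_matrix()
    r=(M@np.linalg.inv(c['mtx'])@np.c_[uv,np.ones(len(uv))].T).T; o=np.array(c['xyz'])
    return o+r*((z-o[2])/r[:,2])[:,None]
E
python3 - <<'E'
from h import *
f=lambda a:np.array(a)/4+[145,115]-0.375
C=plane(f([(40,322),(207,573),(668,253),(500,15)]),0.075)
print(C.round(4)); print([np.linalg.norm(C[i]-C[(i+1)%4]).round(4) for i in range(4)])
ax=(C[2]+C[3]-C[0]-C[1])[:2]; ax/=np.linalg.norm(ax); c=C.mean(0)[:2]
ay=np.array([-ax[1],ax[0]]); print('centre',c,'yaw',np.arctan2(ax[1],ax[0]),ax)
for n,x in dict(pad=-165,face=-57,face_end=84,end=145).items(): print(n,c+ax*x/1000, np.linalg.norm(c+ax*x/1000))
P=plane(f([(85,465)]),0.088)[0][:2]; F=plane(f([(213,272),(310,417)]),0.085).mean(0)[:2]
for q in(P,F): print('meas',q,'in unit',(q-c)@ax,(q-c)@ay)
E
```

```text
[[ 0.6045  0.1965  0.075 ]
 [ 0.4764  0.1101  0.075 ]
 [ 0.6354 -0.1255  0.075 ]
 [ 0.764  -0.0416  0.075 ]]
[np.float64(0.1544), np.float64(0.2842), np.float64(0.1536), np.float64(0.2866)]
centre [0.62006884 0.03489   ] yaw -0.9787015862569044 [ 0.55810041 -0.82977342]
pad [0.52798227 0.17180262] 0.5552309631076422
face [0.58825712 0.08218709] 0.5939706685630654
face_end [ 0.66694928 -0.03481096] 0.6678571250630315
end [ 0.7009934  -0.08542714] 0.7061795409732605
meas [0.53024114 0.16922958] in unit -0.16160428906704766 0.00043833181931600054
meas [0.58997562 0.08227563] in unit -0.056114375543575276 0.0014753812774291235
```

Request:
{"op": "step_arm", "data": {"series": [{"dp":[4,3.2,0.2],"turn":[0,0,0.119]},{"dp":[4,3.2,0.2],"turn":[0,0,0.119]},{"dp":[4,3.2,0.2],"turn":[0,0,0.119]},{"dp":[4,3.2,0.2],"turn":[0,0,0.119]},{"dp":[4,3.2,0.2],"turn":[0,0,0.119]},{"dp":[4,3.2,0.2],"turn":[0,0,0.119]},{"dp":[4,3.2,0],"turn":[0,0,0.119]},{"dp":[4,3.2,0],"turn":[0,0,0.119]},{"dp":[1,5.25,0],"turn":[0,0,0.119]},{"dp":[1,5.25,0],"turn":[0,0,0.119]},{"dp":[1,5.25,0],"turn":[0,0,0.119]},{"dp":[1,5.25,0],"turn":[0,0,0.119]},{"dp":[1,5.25,0],"turn":[0,0,0.119]},{"dp":[1,5.25,0],"turn":[0,0,0.119]},{"dp":[1,5.25,0],"turn":[0,0,0.119]},{"dp":[1,5.25,0],"turn":[0,0,0.119]}], "jaw": 0}}

```text
time: 2.1
eef_pos: [0.5318, 0.1695, 0.2384]
tcp_rot: [-3.141, -0.0, 2.162]
wrist_force: [0.3, -0.8, 0.7]
width: 0.0005
finger_force: 0.0
```

Request:
{"op": "step_arm", "data": {"series": [{"dp":[0,0,0],"turn":[0,0,0]},{"dp":[0,0,0],"turn":[0,0,0]}]}}

```text
time: 2.35
eef_pos: [0.5315, 0.1675, 0.2382]
tcp_rot: [-3.14, -0.0, 2.158]
wrist_force: [-0.5, 0.2, -0.7]
width: 0.0003
finger_force: 0.0
```

```bash
python3 - <<'E'
from h import *
o=manip.get_obs();print(o);p,d=snap('wrist','w1')
E
```

```text
{'time': 2.35, 'q': array([ 1.68015374e-01,  3.93741075e-01,  1.41328092e+00, -4.53725805e-04,
        1.33573899e+00, -4.18619620e-01]), 'joint_vel': array([-0.02589124, -0.01156843,  0.0055184 , -0.00164597,  0.00116104,
       -0.00020542]), 'tau': array([ 1.14061397e+00, -4.61094725e+01, -2.52167934e+01,  1.46665424e-01,
        5.60538203e-02, -4.43640776e-03]), 'eef_pos': array([0.53147955, 0.16749542, 0.23823675]), 'tcp_rot': array([-3.14034586e+00, -7.19029731e-05,  2.15753721e+00]), 'wrist_force': array([-0.53829176,  0.21109745, -0.69586077]), 'moment': array([ 0.02897848, -0.20110175,  0.06544645]), 'finger_force': 0.0, 'width': 0.00032351535520216436}
```

View pics/w1.png

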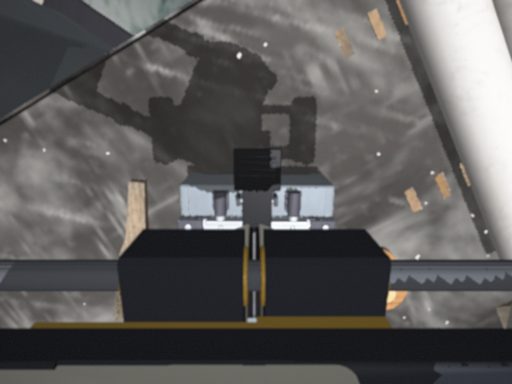

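The wrist view shows the black pad spanning columns 234–281 and rows 148–190, so its centre is about (257,169).

```bash
python3 - <<'E'
from h import *
o=manip.get_obs();c=manip.camera_info('wrist');d=np.load('w1.npy');T=np.array(c['tool_from_camera'])
M=R.from_euler('xyz',o['tcp_rot']).as_matrix()
for u,v in [(257,169),(236,169),(279,169),(257,150),(257,188)]:
    q=np.linalg.inv(c['mtx'])@[u,v,1]*d[v,u]; w=M@(T[:3,:3]@q+T[:3,3])+o['eef_pos']
    e=w[:2]-[0.62007,0.03489];print(u,v,w.round(4),'unit',(e@[.5581,-.8298]).round(4),(e@[.8298,.5581]).round(4))
print((np.array([0.528,0.172,0.1])-o['eef_pos'])*100)
E
```

```text
257 169 [0.5287 0.1759 0.0887] unit -0.168 0.0029
236 169 [0.5128 0.1648 0.0866] unit -0.1677 -0.0165
279 169 [0.546  0.1867 0.086 ] unit -0.1673 0.0233
257 150 [0.5192 0.1902 0.0862] unit -0.1851 0.003
257 188 [0.5391 0.1604 0.0863] unit -0.1493 0.0028
[ -0.35895017   0.50846572 -13.84363651]
```

Request:
{"op": "step_arm", "data": {"series": [{"dp":[-0.2,0.6,-3.6],"turn":[0,0,0]},{"dp":[0,0,-3.6],"turn":[0,0,0]},{"dp":[0,0,-3.6],"turn":[0,0,0]},{"dp":[0,0,-2],"turn":[0,0,0]},{"dp":[0,0,-1.2],"turn":[0,0,0]},{"dp":[0,0,0],"turn":[0,0,0]},{"dp":[0,0,0],"turn":[0,0,0]}]}}

```text
time: 3.28
eef_pos: [0.5305, 0.1736, 0.0998]
tcp_rot: [3.14, 0.001, 2.157]
wrist_force: [-0.3, 0.6, -0.9]
width: 0.0004
finger_force: 0.0
```

Request:
{"op": "step_arm", "data": {"series": [{"dp":[0,0,-0.3],"turn":[0,0,0]},{"dp":[0,0,-0.3],"turn":[0,0,0]},{"dp":[0,0,-0.3],"turn":[0,0,0]},{"dp":[0,0,-0.2],"turn":[0,0,0]},{"dp":[0,0,0],"turn":[0,0,0]}]}}

```text
time: 3.9
eef_pos: [0.5298, 0.1739, 0.0877]
tcp_rot: [3.142, -0.0, 2.158]
wrist_force: [-0.5, 0.7, 0.1]
width: 0.0003
finger_force: 0.1
```

Just about in contact; now I'll press about 8 mm.

Request:
{"op": "step_arm", "data": {"series": [{"dp":[0,0,-0.2],"turn":[0,0,0]},{"dp":[0,0,-0.2],"turn":[0,0,0]},{"dp":[0,0,-0.2],"turn":[0,0,0]},{"dp":[0,0,-0.1],"turn":[0,0,0]},{"dp":[0,0,-0.1],"turn":[0,0,0]},{"dp":[0,0,0],"turn":[0,0,0]},{"dp":[0,0,0],"turn":[0,0,0]}]}}

```text
time: 4.78
eef_pos: [0.5297, 0.1745, 0.0815]
tcp_rot: [3.14, -0.0, 2.158]
wrist_force: [-6.4, 1.8, 15.1]
width: 0.0006
finger_force: 7.9
```

```bash
python3 - <<'E'
from h import *
p,d=snap('top','top2');c=cv2.resize(p[115:265,145:325,::-1],None,fx=4,fy=4,interpolation=cv2.INTER_CUBIC)
cv2.imwrite('pics/crop2.png',c)
s,_=snap('side','side2');cv2.imwrite('pics/side2c.png',cv2.resize(s[120:260,170:360,::-1],None,fx=4,fy=4,interpolation=cv2.INTER_CUBIC))
E
```

```text
(no output)
```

View pics/side2c.png

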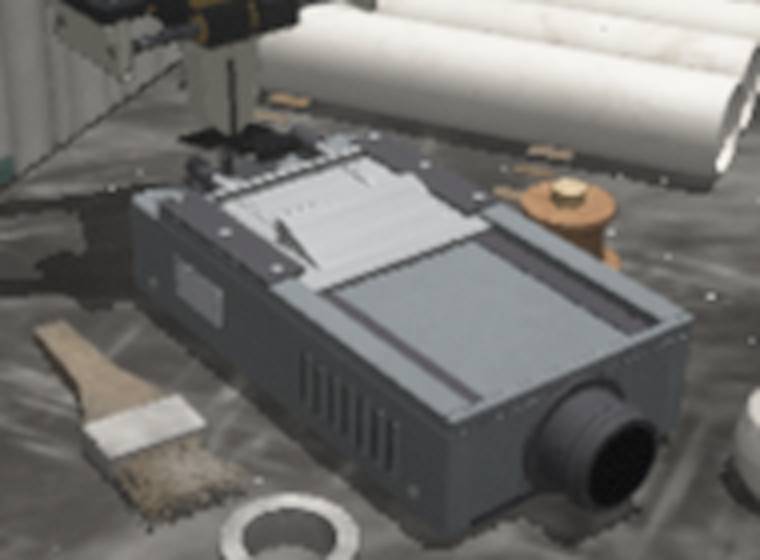

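The lid has sprung free: its +x edge now stands past the lips. I'll lift off the tab, move behind the ridge and take a fresh side view.

Request:
{"op": "step_arm", "data": {"series": [{"dp":[0,0,1],"turn":[0,0,0]},{"dp":[0,0,2],"turn":[0,0,0]},{"dp":[0,0,3],"turn":[0,0,0]},{"dp":[1.3,-2,0],"turn":[0,0,0]},{"dp":[1.4,-2.1,0],"turn":[0,0,0]},{"dp":[1.4,-2.1,0],"turn":[0,0,0]},{"dp":[1.3,-2,0],"turn":[0,0,0]},{"dp":[0,0,0],"turn":[0,0,0]},{"dp":[0,0,0],"turn":[0,0,0]}]}}

```text
time: 6.0
eef_pos: [0.5835, 0.0921, 0.1395]
tcp_rot: [-3.141, -0.001, 2.158]
wrist_force: [-1.2, 0.2, 0.7]
width: 0.0004
finger_force: 0.0
```

```bash
python3 - <<'E'
from h import *
s,d=snap('side','side3');x0,y0=200,130
cv2.imwrite('pics/side3c.png',cv2.resize(s[y0:y0+90,x0:x0+120,::-1],None,fx=6,fy=6,interpolation=cv2.INTER_CUBIC))
uv=[(u,v) for v in range(140,230) for u in range(190,340) if d[v,u]>0]
W=world('side',d,uv);e=W[:,:2]-[0.62007,0.03489];X=e@[.5581,-.8298];Y=e@[.8298,.5581]
m=(abs(Y)<.06)&(W[:,2]<.1)&(W[:,2]>.06)
for a in np.arange(-.11,.05,.006):
    k=m&(abs(X-a)<.003); print(a.round(3),k.sum(),np.median(W[k,2]).round(4) if k.any() else '')
E
```

```text
-0.11 36 0.0853
-0.104 51 0.081
-0.098 162 0.0784
-0.092 66 0.0744
-0.086 64 0.0745
-0.08 62 0.0746
-0.074 70 0.0748
-0.068 46 0.0746
-0.062 20 0.0763
-0.056 16 0.075
-0.05 13 0.078
-0.044 59 0.0878
-0.038 101 0.0868
-0.032 111 0.0847
-0.026 97 0.082
-0.02 118 0.08
-0.014 105 0.0778
-0.008 112 0.0757
-0.002 78 0.0747
0.004 103 0.0743
0.01 160 0.0706
0.016 86 0.0686
0.022 78 0.0685
0.028 85 0.0686
0.034 83 0.0684
0.04 85 0.0686
0.046 80 0.0686
```

View pics/side3c.png

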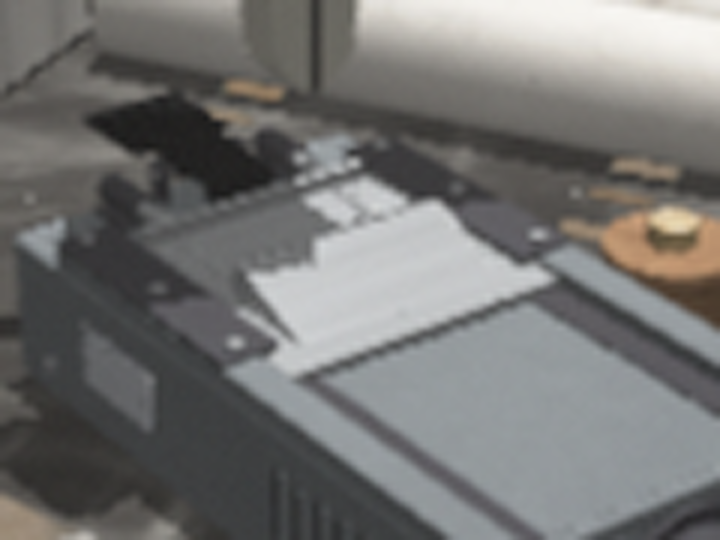

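The side crop shows the tab sprung back, the lid's front edge past the lips and the ridge crest at about (340,240). From depth, the ridge face is at unit x ≈ -45 mm and the lid edge at about +12 mm, which matches the kick. I'll descend behind the ridge and push.

Request:
{"op": "step_arm", "data": {"series": [{"dp":[0,0,-2],"turn":[0,0,0]},{"dp":[0,0,-2],"turn":[0,0,0]},{"dp":[0,0,-1.2],"turn":[0,0,0]},{"dp":[0,0,-0.7],"turn":[0,0,0]},{"dp":[0,0,0],"turn":[0,0,0]},{"dp":[0,0,0],"turn":[0,0,0]}]}}

```text
time: 6.8
eef_pos: [0.5843, 0.0919, 0.0814]
tcp_rot: [3.14, 0.001, 2.158]
wrist_force: [-0.3, -0.4, -0.0]
width: -0.0
finger_force: 0.0
```

Request:
{"op": "step_arm", "data": {"series": [{"dp":[0.28,-0.415,0],"turn":[0,0,0]},{"dp":[0.28,-0.415,0],"turn":[0,0,0]},{"dp":[0.28,-0.415,0],"turn":[0,0,0]},{"dp":[0.28,-0.415,0],"turn":[0,0,0]},{"dp":[0.28,-0.415,0],"turn":[0,0,0]},{"dp":[0.28,-0.415,0],"turn":[0,0,0]}]}}

```text
time: 7.55
eef_pos: [0.6008, 0.0667, 0.0808]
tcp_rot: [3.141, -0.0, 2.158]
wrist_force: [-1.5, 1.4, 0.4]
width: 0.0003
finger_force: 0.9
```

Request:
{"op": "step_arm", "data": {"series": [{"dp":[0.28,-0.415,0],"turn":[0,0,0]},{"dp":[0.28,-0.415,0],"turn":[0,0,0]},{"dp":[0.28,-0.415,0],"turn":[0,0,0]},{"dp":[0.28,-0.415,0],"turn":[0,0,0]},{"dp":[0.28,-0.415,0],"turn":[0,0,0]},{"dp":[0.28,-0.415,0],"turn":[0,0,0]},{"dp":[0.28,-0.415,0],"turn":[0,0,0]},{"dp":[0.28,-0.415,0],"turn":[0,0,0]},{"dp":[0.28,-0.415,0],"turn":[0,0,0]},{"dp":[0.28,-0.415,0],"turn":[0,0,0]}]}}

```text
time: 8.8
eef_pos: [0.6288, 0.0251, 0.0807]
tcp_rot: [3.142, -0.0, 2.158]
wrist_force: [-0.3, 1.2, 2.0]
width: 0.0007
finger_force: 0.9
```

Request:
{"op": "step_arm", "data": {"series": [{"dp":[0.28,-0.415,0],"turn":[0,0,0]},{"dp":[0.28,-0.415,0],"turn":[0,0,0]},{"dp":[0.28,-0.415,0],"turn":[0,0,0]},{"dp":[0.28,-0.415,0],"turn":[0,0,0]},{"dp":[0.28,-0.415,0],"turn":[0,0,0]},{"dp":[0.28,-0.415,0],"turn":[0,0,0]},{"dp":[0.28,-0.415,0],"turn":[0,0,0]},{"dp":[0.28,-0.415,0],"turn":[0,0,0]},{"dp":[0.28,-0.415,0],"turn":[0,0,0]},{"dp":[0,0,0],"turn":[0,0,0]}]}}

```text
time: 10.05
eef_pos: [0.6542, -0.0126, 0.0806]
tcp_rot: [3.141, 0.001, 2.157]
wrist_force: [0.2, -0.0, 0.5]
width: 0.0003
finger_force: 0.0
```

Now I'll back off, lift clear and check.

Request:
{"op": "step_arm", "data": {"series": [{"dp":[-0.55,0.83,0],"turn":[0,0,0]},{"dp":[-0.55,0.83,0],"turn":[0,0,0]},{"dp":[0,0,2],"turn":[0,0,0]},{"dp":[0,0,4],"turn":[0,0,0]},{"dp":[0,0,5],"turn":[0,0,0]},{"dp":[-3,4,2],"turn":[0,0,0]},{"dp":[-3,4,0],"turn":[0,0,0]},{"dp":[-3,4,0],"turn":[0,0,0]},{"dp":[0,0,0],"turn":[0,0,0]},{"dp":[0,0,0],"turn":[0,0,0]},{"dp":[0,0,0],"turn":[0,0,0]}]}}

```text
time: 11.42
eef_pos: [0.5533, 0.1239, 0.2106]
tcp_rot: [3.142, 0.0, 2.157]
wrist_force: [0.5, 1.1, -0.4]
width: 0.0004
finger_force: 0.0
```

```bash
python3 - <<'E'
from h import *
s,d=snap('side','side4');x0,y0=170,120
cv2.imwrite('pics/side4c.png',cv2.resize(s[y0:y0+160,x0:x0+200,::-1],None,fx=3.5,fy=3.5,interpolation=cv2.INTER_CUBIC))
uv=[(u,v) for v in range(140,270) for u in range(190,360) if d[v,u]>0]
W=world('side',d,uv);e=W[:,:2]-[0.62007,0.03489];X=e@[.5581,-.8298];Y=e@[.8298,.5581]
m=(abs(Y)<.04)&(W[:,2]<.1)&(W[:,2]>.06)
for a in np.arange(-.0,.15,.006):
    k=m&(abs(X-a)<.003); print(a.round(3),k.sum(),np.median(W[k,2]).round(4) if k.any() else '')
k=(abs(X+.165)<.015)&(abs(Y)<.015)&(W[:,2]<.1);print('pad',k.sum(),np.median(W[k,2]))
E
```

```text
-0.0 5 0.0694
0.006 0 
0.012 9 0.0806
0.018 131 0.0779
0.024 58 0.0745
0.03 55 0.0745
0.036 55 0.0744
0.042 60 0.0743
0.048 62 0.0744
0.054 14 0.0755
0.06 4 0.0743
0.066 0 
0.072 53 0.0881
0.078 91 0.087
0.084 93 0.0849
0.09 99 0.0825
0.096 93 0.0801
0.102 91 0.0781
0.108 104 0.0757
0.114 66 0.0742
0.12 91 0.0742
0.126 117 0.0701
0.132 2 0.0696
0.138 84 0.0756
0.144 196 0.0688
pad 68 0.08717069947999559
```

View pics/side4c.png

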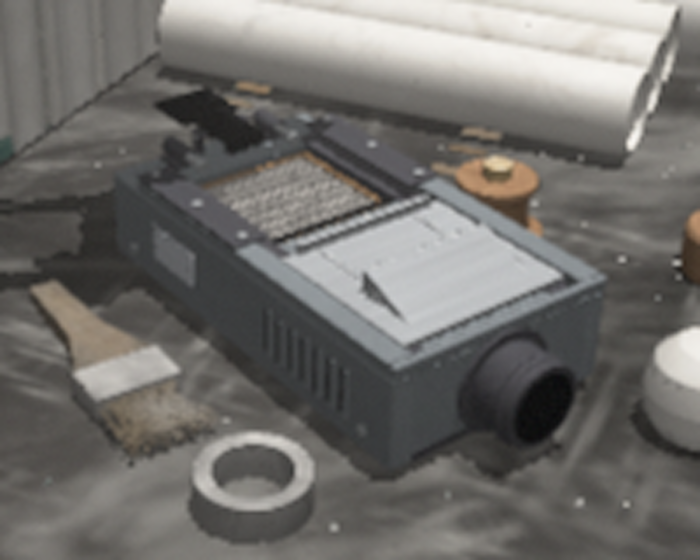

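The lid lies flat on the deck at about x = +71 mm. The filter at (290,190) is uncovered, the tab pad is back at 87 mm and the bystanders are untouched.

```bash
python3 -c "
from workcell import manip
print(manip.job_done())"
```

```text
the job is handed in; nothing more can be done
None
```

I pressed the tab, the lid sprang free, and I pushed it flat onto the deck to about x = +71 mm; the filter is uncovered, the tab is back up, the brush, ring and chuck are untouched, and the job is handed in (no verdict was returned).

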